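# Swap the spice jar and the garlic

## Robot

A 6-joint arm with a two-finger parallel gripper is mounted at the origin on a cart in front of the work surface, level with it; the furniture and walls round the work are solid. World frame = base frame: x ahead of the robot, y to its left, z up, the work surface at z = 0. Lengths are in m, angles in rad, forces in N, time in s.
With the tool pointing down it reaches from about 0.4 to 0.825 m from the base axis. Payload 7 kg.
Tool frame: the origin (TCP) lies at the very end of the fingers, on their centre line; the grasp point (between the pads) lies 19 mm behind it (arm.grip_point_offset is the distance from the TCP to the grasp point, in m); z points along the fingers, y is the line along which they close (so a half turn about z gives the same grasp; the last joint's range is limited). The gripper opens to 88 mm and grips with 3 to 60 N. Pads are 19 mm wide; open, the fingers measure 130 mm over their backs; the gripper's body (78 mm by 193 mm) begins 47 mm behind the grasp point.
Start: joints at [1.436, 0.359, 0.012, 0, -1.224, -0.288], TCP at [0.277, 0.616, 0.227] pointing down, gripper open.
Joint ranges: [-3.07, 3.07], [-1.43, 2.12], [-1.02, 1.25], [-3.03, 1.67], [-3.05, -0], [-3.03, 3.03]. Speed limits (rad/s): [2.39, 2.39, 3.01, 3.14, 3.14, 3.14].

## Interface

Orientations are given as [roll, pitch, yaw] about the fixed x, y, z axes, in that order (R = Rz(yaw) Ry(pitch) Rx(roll)).
In Python, from station import arm, cams gives the robot as it stands.
- The arm moves only by the shell command python3 -m handwheel 'ROWS' [FORCE]. ROWS is JSON, a list that holds one entry, the list of rows, each a list of 7 numbers: the shift along the tool's x, y, z normalised to -1 to 1, where 1 is 0.08 m, then the turn, a rotation vector about the tool's x, y, z normalised to -1 to 1, where 1 is 0.5 rad, then the closure in counts, from 0 (fully open) to 255 (shut). In form: [[[x, y, z, wx, wy, wz, hand], ...]]. A call has 1 to 5 rows; each row is the pose to reach, as a shift and turn from the pose commanded when the call began, along the tool's axes at that moment; what a row does not reach only later rows make up. A row lasts 1/8 s, in which the tool goes at most 62.5 mm and 10.7 degrees, less where a joint would pass 70% of its speed; a pose out of reach is approached as far as the arm can. A call with a number of a shift or a turn outside -1 to 1 is refused whole. A call with a gripper value outside its range is refused whole. The fingers move at their own pace and stop on an object; FORCE is the grip in N (left out, the last holds). Time passes only in rows, so rows that repeat a pose let the fingers close. It gives the time, the measured TCP pose, the force, the opening and the grip force at its end, in the units of the state.
- arm.get_state(): the state, without advancing time (a new reading comes with each control period).
- cams.grab_frame(name): name is "side" or "top"; returns the picture (420x560x3 uint8, blue, green, red); there is no depth.
- cams.camera_info(name): a dict with "camera_matrix" (3x3 intrinsics, pixels), "dist_coeffs" ([k1, k2, p1, p2, k3] as OpenCV has them; the pictures are not rectified), "R" (3x3) and "t" (3): a world point X has camera coordinates R X + t. Camera axes: x right, y down, z forward; pixel columns grow to the right and rows downward; lengths in m; the calibration is good to about 2 mm. A picture is of the moment at which its call begins. camera_info takes no time and is no camera call.
- arm.job_done(): hands the job in; it is judged then, once.
The state is a dict: "t": time; "q": joint angles; "qd": joint speeds; "joint_efforts": joint torques, N m; "eef_pos": TCP position; "ee_rot": TCP orientation; "force": force on the tool from outside, world axes, zero at the start; "moment": the same for the moment, N m; "width": finger opening in m; "gripper_force": force on a finger pad.
Only numpy, scipy, OpenCV 4.12 (cv2) and the standard library are available. Lean on these libraries where they do the work, as an engineer would, in place of code of your own. Each camera call takes 0.05 s, during which the arm holds its last target. There are 200 camera calls.

## Task

The spice jar and the garlic bulb have been put in each other's place. Swap them: first park either one on the empty oblong board, then finish with the garlic sitting right way up in the recess of the round dish and the jar standing upright in the recess of the square tray. Set things down without dropping them, do not tip the jar over, and leave the tin, the mug and the bowl where they are.

Things in the scene. Friction and masses are not known exactly. Their poses are not given: they have to be found in the camera images.
- spice_jar: Spice jar, upright, 45 mm across and 100 mm tall, about 0.11 kg, glass body with a broad gold-coloured screw cap (44 mm across) on its top 20 mm, fixed on. Origin at the centre of its underside, z up along the jar. Starts standing in the round dish.
- garlic: Whole garlic bulb, 56 mm across at its widest (about 22 mm above its underside) and 56 mm tall with a pointed top, about 0.035 kg, rigid. Origin at the centre of its underside, z up through the point. Starts sitting in the square tray.
- round_dish: Round light-wood dish, fixed to the worktop, 100 mm across. Its round recess is 80 mm across; recess floor 6 mm, lip top 11 mm above the worktop. Origin at the centre of its underside, on the worktop.
- square_tray: Square light-wood tray, fixed to the worktop, 82 by 82 mm. Its square recess is 62 by 62 mm, sides along the body's x and y; recess floor 6 mm, lip top 11 mm above the worktop. Origin at the centre of its underside, on the worktop.
- spare_board: Oblong flat light-wood board, fixed to the worktop, 84 mm (its x) by 124 mm (its y), 6 mm thick, no lip, a 10 mm hanging hole near its +y end, 50 mm from the middle. Empty at the start. Origin at the centre of its underside, on the worktop.
- round_floor (a point): Centre of the recess floor of the round dish, 6 mm above the worktop.
- square_floor (a point): Centre of the recess floor of the square tray, 6 mm above the worktop; its x and y run along the tray's sides.
- board_top (a point): Centre of the upper face of the oblong board, 6 mm above the worktop.
- tin: Bystander: food tin, 75 mm across, 58 mm tall, behind the work. Origin at the centre of its underside.
- mug: Bystander: mug, 89 mm across, 98 mm tall, with a handle, to the right of the work; behind the work stands a fixed dish rack holding a basin and a board. Origin on its underside.
- bowl: Bystander: bowl, 114 mm across, 51 mm tall, to the left of the work; behind and left of it a fixed pressure cooker rises to 320 mm. Origin at the centre of its underside.
Mind the look-alikes: they are no part of the job. Leave any red look-alike of the garlic alone.

How it is judged:
By the outcome, as a careful person would: the job done as asked, in the order asked, and still so for the second after the job is handed in, with the robot touching nothing.
It also fails if it takes over 72 s, if anything falls off the work surface, if the arm or the gripper's body presses on something with over 40 N, if the wrist force passes 120 N, or if a joint passes its speed limit or range.

## Working session

There is one attempt and no reset: what is moved stays moved. The work goes in short steps, Python scripts to look and compute and a shell command to move; the robot and the scene stay as the last step left them, time stands still between calls to the robot, and variables do not carry over. Pictures are saved under pics/ and viewed, at most 10 in all, crops included, and the job is handed in when it is done.

```bash
mkdir -p pics
python3 - <<'E'
from station import arm,cams
import cv2
s=arm.get_state();print(s['t'],s['eef_pos'],s['ee_rot'],s['width'],s['force'])
for n in("top","side"):
    cv2.imwrite(f'pics/{n}0.png',cams.grab_frame(n));i=cams.camera_info(n);print(n,i)
E
```

```text
0.0 [0.27677018 0.61512692 0.22562067] [ 3.13997165e+00 -1.17233873e-04 -4.22909355e-01] 0.08696561279198606 [-0.07023223 -0.27356669 -0.13046438]
top {'camera_matrix': array([[380.29305362,   0.        , 278.72737119],
       [  0.        , 380.29305362, 206.91760312],
       [  0.        ,   0.        ,   1.        ]]), 'dist_coeffs': array([-0.01490203,  0.        ,  0.        ,  0.        ,  0.        ]), 'R': array([[ 2.33086337e-02, -9.99728314e-01,  7.30146037e-05],
       [-9.98510050e-01, -2.32838342e-02, -4.93512313e-02],
       [ 4.93395233e-02,  1.07740396e-03, -9.98781483e-01]]), 't': array([-0.11040028,  0.56663723,  1.16726494])}
side {'camera_matrix': array([[500.33489947,   0.        , 278.78930819],
       [  0.        , 500.33489947, 207.83301123],
       [  0.        ,   0.        ,   1.        ]]), 'dist_coeffs': array([-0.0315675,  0.       ,  0.       ,  0.       ,  0.       ]), 'R': array([[ 0.91333691, -0.40696362,  0.01401078],
       [-0.24434753, -0.57525722, -0.78062373],
       [ 0.32574526,  0.70954897, -0.62484421]]), 't': array([-0.56825606,  0.10946441,  1.17399426])}
```

View pics/top0.png

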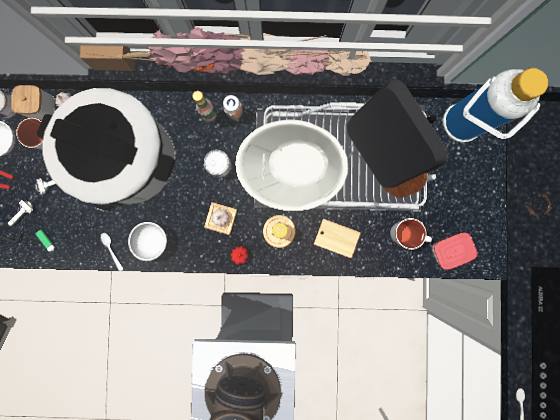

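View pics/side0.png

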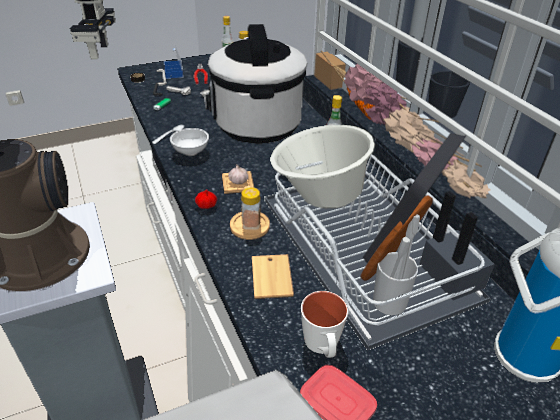

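The top view shows the garlic in the square tray at (220,218) and the jar in the round dish at (279,232). The board is at (338,238), hanging hole towards (323,234). The bystanders are the tin (217,162), mug (410,234), bowl (147,241) and basin (292,165).

Candidates for the garlic are the pale bulb on the tray (220,218) and the red one (239,256), so I choose the pale one. Candidates for the jar are the gold-capped one in the dish (279,232) and the bottles at (203,105) and (233,105), so I choose the one in the dish. Next I check the choice in a close crop.

```bash
python3 - <<'E'
import cv2,numpy as np
a=cv2.imread('pics/top0.png')[190:275,190:375]
b=cv2.imread('pics/side0.png')[150:310,190:350]
A=cv2.resize(a,None,fx=4.3,fy=4.3,interpolation=cv2.INTER_CUBIC)[:, :796]
cv2.imwrite('pics/topc.png',A)
B=cv2.resize(b,None,fx=3.7,fy=3.7,interpolation=cv2.INTER_CUBIC)
cv2.imwrite('pics/sidec.png',B)
E
cat > h.py <<'E'
import numpy as np,cv2
from station import arm,cams
def ray(n,u,v):
    i=cams.camera_info(n);R=np.array(i['R']);t=np.array(i['t'])
    p=cv2.undistortPoints(np.array([[[u,v]]],float),np.array(i['camera_matrix']),np.array(i['dist_coeffs']))[0,0]
    return -R.T@t, R.T@np.array([p[0],p[1],1])
def at(n,u,v,z):
    c,d=ray(n,u,v);return (c+d*(z-c[2])/d[2])[:2]
def tri(a,b):
    c1,d1=ray('top',*a);c2,d2=ray('side',*b)
    k=np.linalg.lstsq(np.c_[d1,-d2],c2-c1,rcond=None)[0]
    p,q=c1+d1*k[0],c2+d2*k[1];return (p+q)/2,np.linalg.norm(p-q)
def proj(n,P):
    i=cams.camera_info(n)
    return cv2.projectPoints(np.atleast_2d(np.array(P,float)),cv2.Rodrigues(np.array(i['R']))[0],np.array(i['t']),np.array(i['camera_matrix']),np.array(i['dist_coeffs']))[0][:,0]
E
```

```text
(no output)
```

View pics/topc.png

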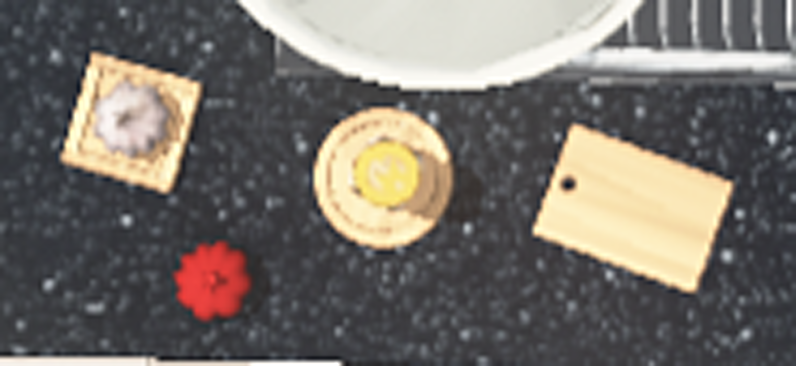

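View pics/sidec.png

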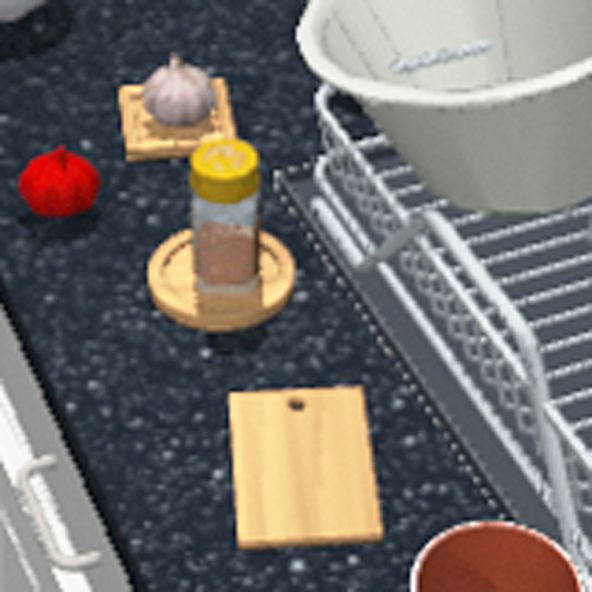

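The crops confirm the pale garlic in the tray and the gold-capped jar in the dish. The red look-alike stays apart at crop (212,280).

Run:
```python
from h import *
T=lambda x,y:(190+(x+.5)/4.3-.5,190+(y+.5)/4.3-.5)
S=lambda x,y:(190+(x+.5)/3.7-.5,150+(y+.5)/3.7-.5)
np.set_printoptions(precision=4,suppress=True)
def rect(c,z):
    P=np.array([at('top',*T(*p),z) for p in c]);e=np.diff(np.r_[P,P[:1]],axis=0)
    print(P.mean(0),np.linalg.norm(e,axis=1),np.degrees(np.arctan2(e[:,1],e[:,0])))
print('tray');rect([(92,53),(202,83),(171,194),(61,162)],.011)
print('side');
P=np.array([at('side',*S(*p),.011) for p in[(118,87),(232,79),(237,139),(127,160)]]);print(P.mean(0))
print('board');rect([(571,124),(733,182),(696,293),(533,234)],.006);print(at('top',*T(568,183),.006))
print('board side',np.mean([at('side',*S(*p),.006) for p in[(228,392),(361,386),(382,538),(238,547)]],axis=0))
d=[at('top',*T(*p),.011) for p in[(314,177),(453,177),(383,106),(383,248)]];print('dish',np.mean(d,0),d[0]-d[1],d[2]-d[3])
d=[at('side',*S(*p),.011) for p in[(147,272),(295,272),(221,226),(221,318)]];print('dish side',np.mean(d,0))
print('cap',at('top',*T(387,174),.106),at('side',*S(225,160),.106),tri(T(387,174),S(225,160)))
print('garlic',at('top',*T(132,119),.028),at('top',*T(122,119),.062),at('side',*S(174,57),.062),at('side',*S(179,97),.028),tri(T(122,119),S(174,57)))
print('basin',tri((292,165),(323,158)),[at('top',u,v,.2) for u,v in((292,209),(237,165),(347,165))])
print('bowl',at('top',147,241,.05),'mug',at('top',408,234,.1),'tin',at('top',217,162,.058),'red',at('top',239,255,.03))
```

```text
tray
[0.5298 0.084 ] [0.0828 0.0832 0.083  0.0819] [-103.9035  166.0245   75.2055  -14.066 ]
side
[0.5328 0.0802]
board
[ 0.4767 -0.2806] [0.1247 0.0847 0.1252 0.0844] [-108.3917  162.3343   71.4552  -18.0115]
[ 0.4938 -0.233 ]
board side [ 0.4779 -0.2821]
dish [ 0.4951 -0.0989] [-0.0023  0.1003] [0.1023 0.0024]
dish side [ 0.4959 -0.1014]
cap [ 0.4984 -0.1013] [ 0.5001 -0.1038] (array([ 0.4995, -0.1018,  0.1048]), np.float64(0.002451692232811252))
garlic [0.5324 0.0811] [0.5316 0.0828] [0.5323 0.0835] [0.5335 0.0798] (array([0.5318, 0.0826, 0.0627]), np.float64(0.0004350611460958069))
basin (array([ 0.6756, -0.1308,  0.177 ]), np.float64(0.0016419721680507354)) [array([ 0.5552, -0.1322]), array([0.6677, 0.015 ]), array([ 0.6745, -0.2745])]
bowl [0.4556 0.296 ] mug [ 0.4955 -0.4706] tin [0.6979 0.0917] red [0.4188 0.0204]
```

Sizes and heights agree. Tray is at (0.531, 0.082), dish (0.4955, -0.100), board (0.477, -0.281), jar (0.499, -0.1025) and garlic (0.532, 0.082). The garlic goes to the board first, with tool yaw 0 throughout.

```bash
python3 -m handwheel '[[[0.35,0.32,0,0,0,-0.3,0],[0.7,0.64,0,0,0,-0.6,0],[0.7,0.64,0,0,0,-0.846,0],[0.7,0.64,0,0,0,-0.846,0]]]' 10
```

```text
t: 0.6
eef_pos: [0.3072, 0.5455, 0.2265]
ee_rot: [3.141, 0.0, -0.001]
force: [0.1, -0.0, 0.0]
width: 0.0876
gripper_force: 0.0
```

```bash
for i in 1; do
python3 -m handwheel '[[[0.23,0.48,0,0,0,0,0],[0.47,0.97,0,0,0,0,0]]]'|sed -n 2p
python3 -m handwheel '[[[0.23,0.48,0,0,0,0,0],[0.47,0.97,0,0,0,0,0]]]'|sed -n 2p
python3 -m handwheel '[[[0.23,0.48,0,0,0,0,0],[0.47,0.97,0,0,0,0,0]]]'|sed -n 2p
python3 -m handwheel '[[[0.23,0.48,0,0,0,0,0],[0.47,0.97,0,0,0,0,0]]]'|sed -n 2p
python3 -m handwheel '[[[0.23,0.48,0,0,0,0,0],[0.47,0.97,0,0,0,0,0],[0.47,0.97,0,0,0,0,0],[0.47,0.97,0,0,0,0,0]]]'
done
```

```text
eef_pos: [0.3445, 0.4679, 0.2259]
eef_pos: [0.3825, 0.3899, 0.2263]
eef_pos: [0.4201, 0.3123, 0.2264]
eef_pos: [0.4579, 0.2347, 0.2265]
t: 2.1
eef_pos: [0.4951, 0.1581, 0.2263]
ee_rot: [3.141, 0.0, -0.002]
force: [0.5, 1.0, -0.6]
width: 0.0878
gripper_force: 0.0
```

```bash
python3 -m handwheel '[[[0.23,0.48,0,0,0,0,0],[0.46,0.95,0,0,0,0,0]]]'|sed -n 2p
python3 -m handwheel '[[[0,0,0.5,0,0,0,0],[0,0,1,0,0,0,0]]]'|sed -n 2p
python3 -m handwheel '[[[0,0,0.3,0,0,0,0],[0,0,0.5,0,0,0,0],[0,0,0.5,0,0,0,0],[0,0,0.5,0,0,0,0]]]'
python3 - <<'E'
from h import *
s=arm.get_state();print(s['eef_pos'],s['ee_rot'])
f=[cams.grab_frame(n) for n in('top','side')]
a=cv2.resize(f[0][180:255,180:260],None,fx=5,fy=5,interpolation=2);b=cv2.resize(f[1][100:210,180:300],None,fx=3.4,fy=3.4,interpolation=2)[:375]
cv2.imwrite('pics/g1.png',np.hstack([a,cv2.copyMakeBorder(b,0,375-b.shape[0],0,0,0)])[:,:800])
E
```

```text
eef_pos: [0.5322, 0.0827, 0.2266]
eef_pos: [0.5322, 0.0828, 0.1459]
t: 3.1
eef_pos: [0.5326, 0.0826, 0.1075]
ee_rot: [-3.141, -0.001, 0.001]
force: [-0.1, 0.1, 0.4]
width: 0.0874
gripper_force: 0.0
[0.53258575 0.0825703  0.10752303] [-3.14116545e+00 -1.37022541e-03  7.74685737e-04]
```

View pics/g1.png

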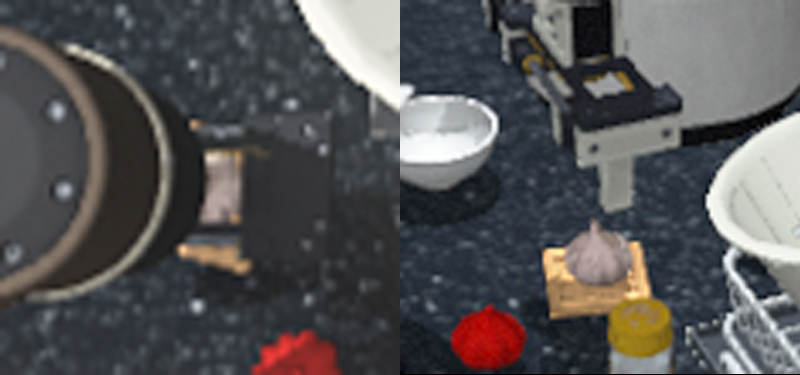

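The view shows the hand above the garlic as expected: fingertip at (617,195) and garlic at (598,250) in the side crop, with nothing in the way. I go down and grip.

```bash
python3 -m handwheel '[[[0,0,0.4,0,0,0,0],[0,0,0.8,0,0,0,0]]]'|sed -n '2p;4p'
python3 -m handwheel '[[[0,0,0.18,0,0,0,0],[0,0,0.35,0,0,0,0],[0,0,0.35,0,0,0,0]]]'|sed -n '2p;4p'
python3 -m handwheel '[[[0,0,0,0,0,0,120],[0,0,0,0,0,0,140],[0,0,0,0,0,0,160],[0,0,0,0,0,0,180],[0,0,0,0,0,0,200]]]' 10
python3 -m handwheel '[[[0,0,0,0,0,0,200],[0,0,0,0,0,0,200]]]'
```

```text
eef_pos: [0.5329, 0.0824, 0.0432]
force: [0.0, -0.2, -1.2]
eef_pos: [0.5318, 0.0818, 0.0143]
force: [-0.5, -0.5, -0.2]
t: 4.45
eef_pos: [0.5321, 0.082, 0.0149]
ee_rot: [-3.141, -0.0, 0.0]
force: [-0.7, 0.2, 3.1]
width: 0.0538
gripper_force: 10.0
t: 4.7
eef_pos: [0.5321, 0.082, 0.0148]
ee_rot: [-3.142, -0.0, 0.0]
force: [-0.4, 0.3, 6.1]
width: 0.0543
gripper_force: 10.0
```

```bash
python3 -m handwheel '[[[0,0,-0.1,0,0,0,200],[0,0,-0.4,0,0,0,200],[0,0,-0.7,0,0,0,200],[0,0,-1,0,0,0,200]]]'|tail -4
python3 -m handwheel '[[[0,0,-0.4,0,0,0,200],[0,0,-0.8,0,0,0,200],[0,0,-1,0,0,0,200]]]'
python3 -m handwheel '[[[-0.05,0.3,0,0,0,0,200],[-0.1,0.6,0,0,0,0,200],[-0.14,0.9,0,0,0,0,200]]]'|sed -n '2p;5p'
python3 -m handwheel '[[[-0.05,0.3,0,0,0,0,200],[-0.1,0.6,0,0,0,0,200],[-0.14,0.9,0,0,0,0,200]]]'|sed -n '2p;5p'
python3 -m handwheel '[[[-0.05,0.3,0,0,0,0,200],[-0.1,0.6,0,0,0,0,200],[-0.14,0.9,0,0,0,0,200]]]'|sed -n '2p;5p'
python3 -m handwheel '[[[-0.05,0.3,0,0,0,0,200],[-0.1,0.6,0,0,0,0,200],[-0.14,0.9,0,0,0,0,200]]]'|sed -n '2p;5p'
python3 -m handwheel '[[[-0.05,0.3,0,0,0,0,200],[-0.1,0.6,0,0,0,0,200],[-0.14,0.9,0,0,0,0,200],[-0.14,0.9,0,0,0,0,200]]]'
```

```text
ee_rot: [3.142, 0.0, 0.0]
force: [0.4, -0.6, -0.7]
width: 0.0541
gripper_force: 10.0
t: 5.58
eef_pos: [0.5324, 0.0822, 0.1764]
ee_rot: [-3.14, -0.002, 0.0]
force: [0.4, -0.3, -1.0]
width: 0.054
gripper_force: 10.0
eef_pos: [0.52, 0.0093, 0.174]
width: 0.0534
eef_pos: [0.5088, -0.0628, 0.1739]
width: 0.0539
eef_pos: [0.4977, -0.1348, 0.1739]
width: 0.0541
eef_pos: [0.4865, -0.2067, 0.1739]
width: 0.0537
t: 7.58
eef_pos: [0.4752, -0.279, 0.1737]
ee_rot: [-3.141, 0.002, -0.002]
force: [0.4, 0.8, -0.6]
width: 0.0539
gripper_force: 10.0
```

```bash
python3 -m handwheel '[[[0,0,0.4,0,0,0,200],[0,0,0.8,0,0,0,200],[0,0,1,0,0,0,200]]]'|sed -n '2p;5p'
python3 -m handwheel '[[[0,0,0.3,0,0,0,200],[0,0,0.6,0,0,0,200],[0,0,0.8,0,0,0,200],[0,0,0.8,0,0,0,200]]]'
python3 - <<'E'
from h import *
s=arm.get_state();print(s['eef_pos'])
f=[cams.grab_frame(n) for n in('top','side')]
a=cv2.resize(f[0][195:275,290:390],None,fx=4,fy=4,interpolation=2);b=cv2.resize(f[1][190:310,210:310],None,fx=4,fy=4,interpolation=2)
cv2.imwrite('pics/g2.png',np.hstack([cv2.copyMakeBorder(a,0,160,0,0,0),b]))
E
```

```text
eef_pos: [0.475, -0.2773, 0.0927]
width: 0.0544
t: 8.45
eef_pos: [0.4754, -0.2778, 0.0297]
ee_rot: [-3.141, 0.002, 0.0]
force: [-0.4, -0.5, 0.4]
width: 0.0539
gripper_force: 10.0
[ 0.47544195 -0.27781778  0.02971988]
```

View pics/g2.png

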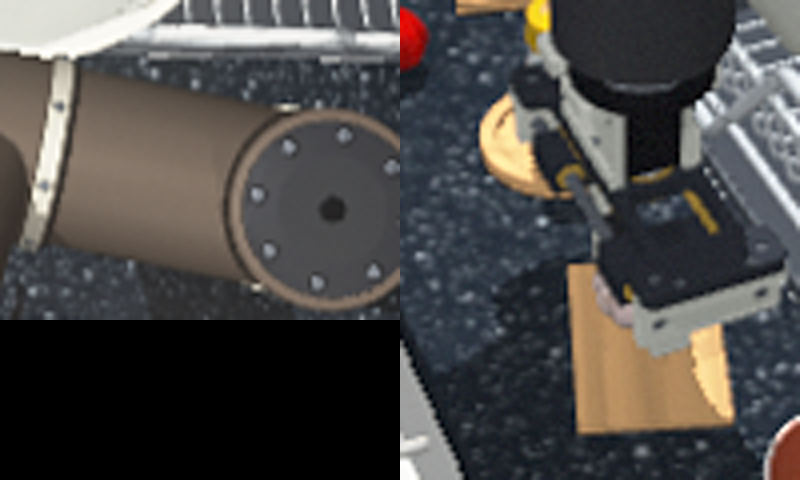

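The side crop shows the garlic in the fingers at (615,300), above the board. I lower it the last 14 mm gently.

```bash
python3 -m handwheel '[[[0,0,0.06,0,0,0,200],[0,0,0.1,0,0,0,200],[0,0,0.14,0,0,0,200],[0,0,0.165,0,0,0,200],[0,0,0.165,0,0,0,200]]]'
python3 -m handwheel '[[[0,0,0,0,0,0,200]]]'
```

```text
t: 9.18
eef_pos: [0.4759, -0.2781, 0.0172]
ee_rot: [-3.142, 0.0, 0.0]
force: [1.0, 0.7, 0.0]
width: 0.0539
gripper_force: 10.0
t: 9.3
eef_pos: [0.4761, -0.2782, 0.0174]
ee_rot: [3.142, -0.0, 0.0]
force: [0.1, -0.1, -0.1]
width: 0.0538
gripper_force: 10.0
```

```bash
python3 -m handwheel '[[[0,0,0.015,0,0,0,200],[0,0,0.015,0,0,0,200]]]'|sed -n '2p;4p'
python3 -m handwheel '[[[0,0,0.012,0,0,0,200],[0,0,0.012,0,0,0,200]]]'|sed -n '2p;4p'
python3 -m handwheel '[[[0,0,0.008,0,0,0,200],[0,0,0.008,0,0,0,200]]]'|sed -n '2p;4p'
```

```text
eef_pos: [0.476, -0.2781, 0.0161]
force: [0.4, -0.7, -0.9]
eef_pos: [0.4759, -0.2781, 0.0151]
force: [0.2, -0.6, 0.3]
eef_pos: [0.4761, -0.2781, 0.0149]
force: [-2.0, 0.6, 3.8]
```

```bash
python3 -m handwheel '[[[0,0,0,0,0,0,85],[0,0,0,0,0,0,70],[0,0,0,0,0,0,40],[0,0,0,0,0,0,0],[0,0,0,0,0,0,0]]]'|sed -n '2p;4,6p'
python3 -m handwheel '[[[0,0,-0.2,0,0,0,0],[0,0,-0.6,0,0,0,0],[0,0,-1,0,0,0,0]]]'|sed -n '2p;4p'
python3 -m handwheel '[[[0,0,-0.5,0,0,0,0],[0,0,-1,0,0,0,0]]]'|sed -n '2p;4p'
python3 -m handwheel '[[[0.1,-0.5,0,0,0,0,0],[0.15,-1,0,0,0,0,0]]]'|sed -n '2p'
python3 -m handwheel '[[[0.1,-0.5,0,0,0,0,0],[0.14,-1,0,0,0,0,0],[0.14,-1,0,0,0,0,0],[0.14,-1,0,0,0,0,0]]]'
python3 - <<'E'
from h import *
f=[cams.grab_frame(n) for n in('top','side')]
a=cv2.resize(f[0][195:275,290:390],None,fx=4,fy=4,interpolation=2);b=cv2.resize(f[1][190:310,210:310],None,fx=4,fy=4,interpolation=2)
cv2.imwrite('pics/g3.png',np.hstack([cv2.copyMakeBorder(a,0,160,0,0,0),b]))
E
```

```text
eef_pos: [0.476, -0.2781, 0.0145]
force: [0.3, -0.4, -0.1]
width: 0.0856
gripper_force: 0.0
eef_pos: [0.476, -0.2781, 0.0965]
force: [1.1, 0.0, -0.5]
eef_pos: [0.4758, -0.2781, 0.1772]
force: [0.9, -0.4, -0.8]
eef_pos: [0.4884, -0.1975, 0.1764]
t: 12.05
eef_pos: [0.4992, -0.1181, 0.1754]
ee_rot: [3.142, -0.001, 0.001]
force: [-0.0, -0.4, -0.0]
width: 0.0879
gripper_force: 0.0
```

View pics/g3.png

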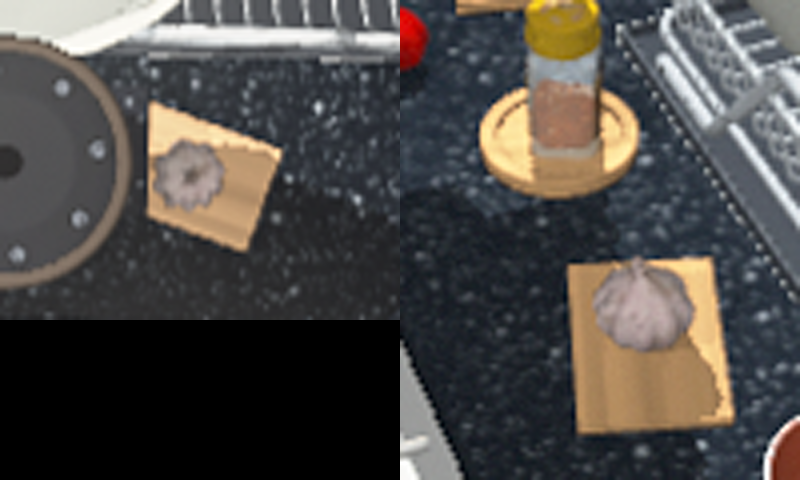

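The garlic stands upright on the board, tip at top crop (191,175) and side crop (639,260). I measure it for later, and line up over the jar: 16 mm more towards +y.

```bash
python3 - <<'E'
from h import *
A=(290+191/4,195+175/4);B=(210+239/4,190+260/4)
print(tri(A,B),at('top',290+187/4,195+175/4,.028),at('side',210+243/4,190+310/4,.03))
E
python3 -m handwheel '[[[0,-0.1,0,0,0,0,0],[0,-0.19,0,0,0,0,0],[0,-0.19,0,0,0,0,0]]]'|sed -n '2p'
python3 -m handwheel '[[[0,0,0.4,0,0,0,0],[0,0,0.6,0,0,0,0],[0,0,0.8,0,0,0,0],[0,0,0.8,0,0,0,0]]]'
```

```text
(array([ 0.47656873, -0.27489622,  0.06122071]), np.float64(0.0009051987828814797)) [ 0.47506314 -0.27683805] [ 0.47616324 -0.28282619]
eef_pos: [0.4991, -0.1026, 0.1745]
t: 13.02
eef_pos: [0.4983, -0.103, 0.1095]
ee_rot: [3.141, 0.003, 0.0]
force: [0.4, 1.0, 0.8]
width: 0.0879
gripper_force: 0.0
```

```bash
python3 -m handwheel '[[[0,0,0.25,0,0,0,0],[0,0,0.5,0,0,0,0],[0,0,0.74,0,0,0,0],[0,0,0.74,0,0,0,0]]]'|sed -n '2p;4p'
python3 -m handwheel '[[[0,0,0,0,0,0,60],[0,0,0,0,0,0,90],[0,0,0,0,0,0,110],[0,0,0,0,0,0,130],[0,0,0,0,0,0,150]]]' 20
python3 -m handwheel '[[[0,0,0,0,0,0,180],[0,0,0,0,0,0,180]]]' 20
```

```text
eef_pos: [0.4987, -0.103, 0.051]
force: [0.1, -0.6, 0.2]
t: 14.15
eef_pos: [0.4993, -0.1029, 0.0516]
ee_rot: [-3.142, -0.0, 0.0]
force: [-1.7, -0.2, 1.8]
width: 0.0488
gripper_force: 20.0
t: 14.4
eef_pos: [0.4993, -0.1029, 0.0516]
ee_rot: [3.142, -0.0, 0.0]
force: [-1.1, 0.6, 4.7]
width: 0.0487
gripper_force: 20.0
```

```bash
python3 -m handwheel '[[[0,0,-0.05,0,0,0,180],[0,0,-0.3,0,0,0,180],[0,0,-0.6,0,0,0,180],[0,0,-0.8,0,0,0,180]]]'|sed -n '2p;4,5p'
python3 -m handwheel '[[[0,0,-0.3,0,0,0,180],[0,0,-0.6,0,0,0,180],[0,0,-0.7,0,0,0,180]]]'|sed -n '2p;4,5p'
python3 -m handwheel '[[[0.04,-0.2,0,0,0,0,180],[0.08,-0.5,0,0,0,0,180],[0.13,-0.77,0,0,0,0,180]]]'|sed -n '2p;5p'
python3 -m handwheel '[[[0.04,-0.3,0,0,0,0,180],[0.08,-0.6,0,0,0,0,180],[0.13,-0.77,0,0,0,0,180]]]'|sed -n '2p;5p'
python3 -m handwheel '[[[0.04,-0.3,0,0,0,0,180],[0.08,-0.6,0,0,0,0,180],[0.13,-0.77,0,0,0,0,180],[0.13,-0.77,0,0,0,0,180]]]'
python3 -m handwheel '[[[0,0,0.3,0,0,0,180],[0,0,0.6,0,0,0,180],[0,0,0.8,0,0,0,180],[0,0,0.8,0,0,0,180],[0,0,0.8,0,0,0,180]]]'
python3 - <<'E'
from h import *
f=[cams.grab_frame(n) for n in('top','side')]
a=cv2.resize(f[0][180:260,180:280],None,fx=4,fy=4,interpolation=2);b=cv2.resize(f[1][100:220,180:280],None,fx=4,fy=4,interpolation=2)
cv2.imwrite('pics/j1.png',np.hstack([cv2.copyMakeBorder(a,0,160,0,0,0),b]))
E
```

```text
eef_pos: [0.4993, -0.1029, 0.1163]
force: [-0.4, -0.4, -1.5]
width: 0.0489
eef_pos: [0.4997, -0.1028, 0.1726]
force: [0.0, -0.3, -1.3]
width: 0.0488
eef_pos: [0.509, -0.0401, 0.1701]
width: 0.0486
eef_pos: [0.5195, 0.0218, 0.1702]
width: 0.0488
t: 16.52
eef_pos: [0.5304, 0.0826, 0.1708]
ee_rot: [3.141, 0.001, 0.001]
force: [-1.1, -0.8, 0.3]
width: 0.0485
gripper_force: 20.0
t: 17.15
eef_pos: [0.5309, 0.0819, 0.108]
ee_rot: [-3.141, -0.001, 0.0]
force: [-0.4, -0.3, -0.6]
width: 0.0487
gripper_force: 20.0
```

View pics/j1.png

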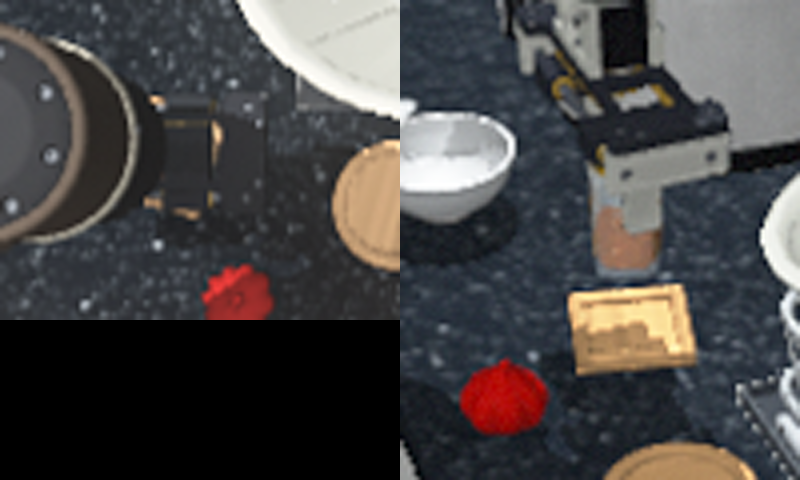

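The side crop shows the jar hanging vertical with its bottom at (627,270), above the empty tray, whose corners are near (568,293), (684,285), (696,350) and (577,362). I check the alignment numerically.

Run:
```python
from h import *
s=arm.get_state()['eef_pos'];print(s)
for P in([.531,.082,.0624],[.531,.082,.085]):
    for th in[0]:
        a=np.linspace(0,6.28,60);c=proj('side',np.c_[P[0]+.0225*np.cos(a),P[1]+.0225*np.sin(a),0*a+P[2]])
        c=(c-[180,100])*4+[400,0];print('jar circle crop x',c[:,0].min(),c[:,0].max(),'y',c[:,1].min(),c[:,1].max())
th=np.radians(-14.5);R=np.array([[np.cos(th),-np.sin(th)],[np.sin(th),np.cos(th)]])
q=np.array([[-1,-1],[1,-1],[1,1],[-1,1]])*.041@R.T+[.531,.082]
print((proj('side',np.c_[q,[.011]*4])-[180,100])*4+[400,0])
```

```text
[0.53095899 0.08211692 0.10830587]
jar circle crop x 592.600372713053 658.6047375693278 y 243.07032542447826 279.84663800756243
jar circle crop x 590.9695840816635 657.659863704999 y 215.38222945394 251.81108627102117
[[574.48312066 362.39284667]
 [694.1400984  351.87688846]
 [679.69339326 284.72776376]
 [565.23845597 294.2650703 ]]
```

The jar and tray both match the projection to within about 1 mm, so I lower it.

```bash
python3 -m handwheel '[[[0,0,0.2,0,0,0,180],[0,0,0.4,0,0,0,180],[0,0,0.55,0,0,0,180],[0,0,0.66,0,0,0,180],[0,0,0.66,0,0,0,180]]]'|sed -n '2p;4p'
python3 -m handwheel '[[[0,0,0.015,0,0,0,180],[0,0,0.02,0,0,0,180],[0,0,0.02,0,0,0,180]]]'|sed -n '2p;4p'
python3 -m handwheel '[[[0,0,0.01,0,0,0,180],[0,0,0.01,0,0,0,180]]]'|sed -n '2p;4p'
```

```text
eef_pos: [0.5299, 0.0817, 0.0536]
force: [0.4, 0.2, -1.9]
eef_pos: [0.5305, 0.082, 0.0533]
force: [-0.9, -0.1, -0.7]
eef_pos: [0.5303, 0.0819, 0.0522]
force: [-0.3, 0.4, -1.7]
```

```bash
python3 -m handwheel '[[[0,0,0.008,0,0,0,180],[0,0,0.008,0,0,0,180]]]'|sed -n '2p;4p'
python3 -m handwheel '[[[0,0,0.008,0,0,0,180],[0,0,0.008,0,0,0,180]]]'|sed -n '2p;4p'
```

```text
eef_pos: [0.5304, 0.0819, 0.0516]
force: [-1.2, -0.3, -0.1]
eef_pos: [0.5306, 0.082, 0.0516]
force: [-1.5, -0.2, 6.2]
```

Contact. I release, rise and go to the garlic on the board.

```bash
python3 -m handwheel '[[[0,0,0,0,0,0,100],[0,0,0,0,0,0,70],[0,0,0,0,0,0,40],[0,0,0,0,0,0,0],[0,0,0,0,0,0,0]]]'|sed -n '2p;4,6p'
python3 -m handwheel '[[[0,0,-0.2,0,0,0,0],[0,0,-0.6,0,0,0,0],[0,0,-1,0,0,0,0]]]'|sed -n '2p;4p'
python3 -m handwheel '[[[0,0,-0.3,0,0,0,0],[0,0,-0.6,0,0,0,0]]]'|sed -n '2p;4p'
python3 -m handwheel '[[[-0.07,0.45,0,0,0,0,0],[-0.14,0.9,0,0,0,0,0]]]'|sed -n '2p'
python3 -m handwheel '[[[-0.07,0.45,0,0,0,0,0],[-0.14,0.9,0,0,0,0,0]]]'|sed -n '2p'
python3 -m handwheel '[[[-0.07,0.45,0,0,0,0,0],[-0.14,0.9,0,0,0,0,0]]]'|sed -n '2p'
python3 -m handwheel '[[[-0.07,0.45,0,0,0,0,0],[-0.14,0.9,0,0,0,0,0]]]'|sed -n '2p'
python3 -m handwheel '[[[-0.07,0.45,0,0,0,0,0],[-0.13,0.88,0,0,0,0,0],[-0.13,0.88,0,0,0,0,0],[-0.13,0.88,0,0,0,0,0]]]'
python3 - <<'E'
from h import *
f=[cams.grab_frame(n) for n in('top','side')]
a=cv2.resize(f[0][180:260,180:280],None,fx=4,fy=4,interpolation=2);b=cv2.resize(f[1][120:240,180:280],None,fx=4,fy=4,interpolation=2)
cv2.imwrite('pics/j2.png',np.hstack([cv2.copyMakeBorder(a,0,160,0,0,0),b]))
E
```

```text
eef_pos: [0.5303, 0.0819, 0.0508]
force: [0.3, -0.6, -0.2]
width: 0.0856
gripper_force: 0.0
eef_pos: [0.5301, 0.0818, 0.1315]
force: [0.7, -0.4, 0.3]
eef_pos: [0.5302, 0.0819, 0.1798]
force: [0.5, -0.0, 0.7]
eef_pos: [0.519, 0.0094, 0.1792]
eef_pos: [0.5076, -0.0632, 0.179]
eef_pos: [0.4964, -0.1352, 0.179]
eef_pos: [0.4852, -0.2072, 0.1789]
t: 21.75
eef_pos: [0.475, -0.2764, 0.1787]
ee_rot: [-3.141, 0.0, -0.0]
force: [-0.7, 0.6, 0.9]
width: 0.0879
gripper_force: 0.0
```

View pics/j2.png

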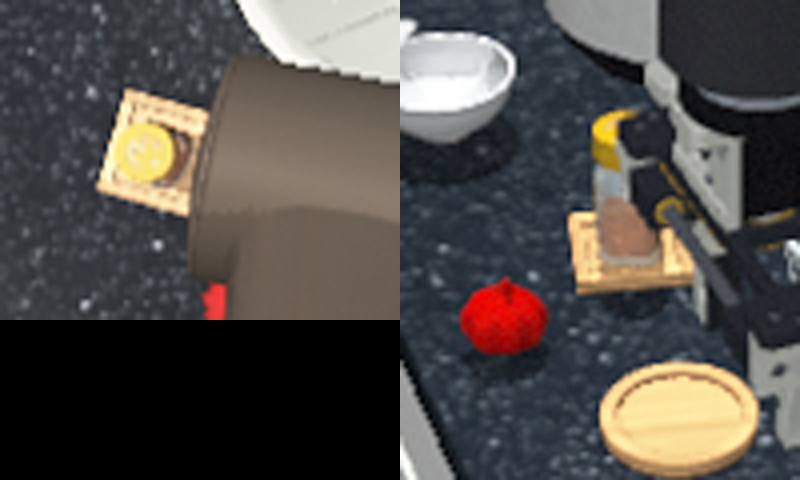

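The jar stands upright in the tray, cap at top crop (145,150), and the dish is empty. I pick the garlic off the board.

```bash
python3 -m handwheel '[[[0,0,0.5,0,0,0,0],[0,0,1,0,0,0,0]]]'|sed -n '2p;4p'
python3 -m handwheel '[[[0,0,0.4,0,0,0,0],[0,0,0.7,0,0,0,0],[0,0,0.85,0,0,0,0]]]'|sed -n '2p;4p'
python3 -m handwheel '[[[0,0,0.1,0,0,0,0],[0,0,0.19,0,0,0,0],[0,0,0.19,0,0,0,0]]]'|sed -n '2p;4p'
python3 -m handwheel '[[[0,0,0,0,0,0,60],[0,0,0,0,0,0,90],[0,0,0,0,0,0,120],[0,0,0,0,0,0,160],[0,0,0,0,0,0,200]]]' 10
python3 -m handwheel '[[[0,0,0,0,0,0,200],[0,0,0,0,0,0,200]]]'
```

```text
eef_pos: [0.4759, -0.2757, 0.0987]
force: [0.1, -1.0, -0.3]
eef_pos: [0.4749, -0.2756, 0.0298]
force: [-0.1, -0.7, 0.4]
eef_pos: [0.4752, -0.2765, 0.0157]
force: [0.4, 0.7, -1.0]
t: 23.48
eef_pos: [0.4753, -0.2766, 0.0158]
ee_rot: [3.141, -0.0, 0.0]
force: [0.5, -0.5, 2.3]
width: 0.0545
gripper_force: 10.0
t: 23.72
eef_pos: [0.4753, -0.2766, 0.0158]
ee_rot: [3.141, -0.0, 0.0]
force: [-0.2, -0.8, 2.8]
width: 0.054
gripper_force: 10.0
```

```bash
python3 -m handwheel '[[[0,0,-0.1,0,0,0,200],[0,0,-0.4,0,0,0,200],[0,0,-0.7,0,0,0,200],[0,0,-1,0,0,0,200]]]'|sed -n '2p;4,6p'
python3 -m handwheel '[[[0.04,-0.3,-0.2,0,0,0,200],[0.07,-0.6,-0.3,0,0,0,200],[0.09,-0.74,-0.3,0,0,0,200]]]'|sed -n '2p;5p'
python3 -m handwheel '[[[0.04,-0.3,0,0,0,0,200],[0.07,-0.6,0,0,0,0,200],[0.08,-0.74,0,0,0,0,200]]]'|sed -n '2p;5p'
python3 -m handwheel '[[[0.04,-0.3,0,0,0,0,200],[0.07,-0.6,0,0,0,0,200],[0.08,-0.73,0,0,0,0,200],[0.08,-0.73,0,0,0,0,200]]]'
python3 -m handwheel '[[[0,0,0.3,0,0,0,200],[0,0,0.6,0,0,0,200],[0,0,0.9,0,0,0,200],[0,0,0.9,0,0,0,200]]]'
```

```text
eef_pos: [0.4751, -0.2764, 0.0967]
force: [-0.6, 0.5, -0.4]
width: 0.0539
gripper_force: 10.0
eef_pos: [0.4829, -0.2164, 0.1207]
width: 0.0542
eef_pos: [0.4886, -0.1573, 0.1194]
width: 0.054
t: 25.48
eef_pos: [0.4951, -0.0995, 0.1196]
ee_rot: [3.142, 0.0, 0.001]
force: [0.3, 0.1, 0.8]
width: 0.0541
gripper_force: 10.0
t: 25.98
eef_pos: [0.4936, -0.1006, 0.0462]
ee_rot: [3.141, 0.004, -0.001]
force: [-0.9, -0.2, 0.2]
width: 0.0541
gripper_force: 10.0
```

Down to near contact (0.0158), then creep.

```bash
python3 -m handwheel '[[[0,0,0.1,0,0,0,200],[0,0,0.2,0,0,0,200],[0,0,0.3,0,0,0,200],[0,0,0.36,0,0,0,200],[0,0,0.36,0,0,0,200]]]'|sed -n '2p;4p'
python3 -m handwheel '[[[0,0,0.008,0,0,0,200],[0,0,0.008,0,0,0,200]]]'|sed -n '2p;4p'
python3 -m handwheel '[[[0,0,0.006,0,0,0,200],[0,0,0.006,0,0,0,200]]]'|sed -n '2p;4p'
```

```text
eef_pos: [0.4949, -0.0997, 0.0185]
force: [-0.6, -0.2, 0.2]
eef_pos: [0.4953, -0.0996, 0.0184]
force: [0.1, 0.1, -0.1]
eef_pos: [0.4952, -0.0997, 0.0178]
force: [0.7, -0.3, -0.0]
```

```bash
python3 -m handwheel '[[[0,0,0.014,0,0,0,200],[0,0,0.014,0,0,0,200]]]'|sed -n '2p;4p'
python3 -m handwheel '[[[0,0,0.01,0,0,0,200],[0,0,0.01,0,0,0,200]]]'|sed -n '2p;4p'
```

```text
eef_pos: [0.4951, -0.0997, 0.0165]
force: [-0.5, -0.5, -0.3]
eef_pos: [0.4952, -0.0997, 0.0159]
force: [0.0, 0.0, 1.2]
```

```bash
python3 -m handwheel '[[[0,0,0.006,0,0,0,200],[0,0,0.006,0,0,0,200]]]'|sed -n '2p;4p'
```

```text
eef_pos: [0.4953, -0.0997, 0.0158]
force: [-1.9, 1.1, 5.8]
```

Contact. I release, rise and retreat to the right for a clear view.

```bash
python3 -m handwheel '[[[0,0,0,0,0,0,85],[0,0,0,0,0,0,70],[0,0,0,0,0,0,40],[0,0,0,0,0,0,0],[0,0,0,0,0,0,0]]]'|sed -n '2p;4,6p'
python3 -m handwheel '[[[0,0,-0.2,0,0,0,0],[0,0,-0.6,0,0,0,0],[0,0,-1,0,0,0,0]]]'|sed -n '2p;4p'
python3 -m handwheel '[[[0,0,-0.5,0,0,0,0],[0,0,-1,0,0,0,0]]]'|sed -n '2p;4p'
python3 -m handwheel '[[[0,0.5,0,0,0,0,0],[0,1,0,0,0,0,0]]]'|sed -n '2p'
python3 -m handwheel '[[[0,0.5,0,0,0,0,0],[0,1,0,0,0,0,0]]]'|sed -n '2p'
python3 -m handwheel '[[[0,0.3,0,0,0,0,0],[0,0.6,0,0,0,0,0],[0,0.6,0,0,0,0,0]]]'|sed -n '1,2p'
python3 - <<'E'
from h import *
f=[cams.grab_frame(n) for n in('top','side')]
a=cv2.resize(f[0][180:300,185:305],None,fx=3.3,fy=3.3,interpolation=2);b=cv2.resize(f[1][120:270,180:280],None,fx=4,fy=4,interpolation=2)
cv2.imwrite('pics/e1.png',np.hstack([cv2.copyMakeBorder(a,0,600-a.shape[0],0,0,0),b]))
E
```

```text
eef_pos: [0.4951, -0.0997, 0.0153]
force: [-0.3, -0.4, -0.5]
width: 0.0857
gripper_force: 0.0
eef_pos: [0.4949, -0.0997, 0.0961]
force: [-0.0, 0.5, 0.1]
eef_pos: [0.4949, -0.0997, 0.1766]
force: [0.6, 0.9, 0.2]
eef_pos: [0.4955, -0.1802, 0.1763]
eef_pos: [0.495, -0.2609, 0.1754]
t: 29.98
eef_pos: [0.4948, -0.3089, 0.1749]
```

View pics/e1.png

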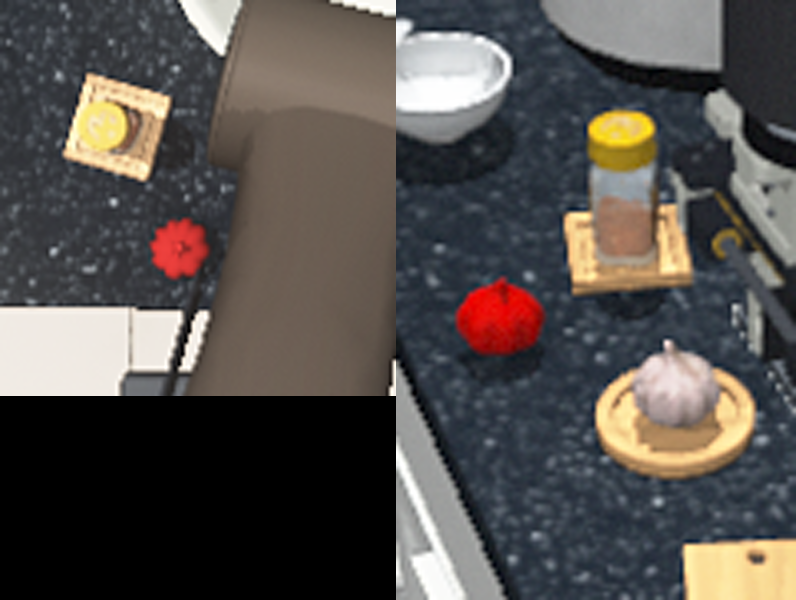

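The side crop shows the jar upright in the tray and the garlic upright in the dish, tip at (669,345). I check the garlic's centre against that pixel and hand in.

Run:
```python
from h import *
p=at('side',180+273/4,120+345/4,.062);print(p)
print(arm.get_state()['force'])
if np.hypot(*(p-[.4955,-.1]))<.012: print(arm.job_done())
```

```text
[ 0.4956795  -0.09764043]
[-0.08405657  0.18737961 -0.87301234]
the job is handed in; nothing more can be done
None
```

The swap is done and handed in at about 30 s: the garlic was parked on the board first and now sits upright in the round dish, with the jar upright in the square tray; the bystanders were not touched as far as I could see.

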